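# Centre the test antenna on its pedestal

## Task

The white domed antenna stands off-centre on its round pedestal: tap or push it gently with the fingertips until it stands upright in the middle, with its steel collar wholly inside the dark ring marked on the pedestal's deck, then draw the fingers back. It is wobbly, so use light touches low on the collar; do not pinch, lift or tip it or knock it off, and leave the other antenna and the loose bench items as they are.

Things in the scene. Friction and masses are not known exactly. Their poses are not given: they have to be found in the camera images.
- antenna: To be centred: loose round antenna, 52 mm tall, 0.10-0.21 kg. Brass stub foot 26 mm in diameter, 0-8 mm up; dark steel collar 46 mm in diameter, 8-16 mm up, its widest part; white dome 36 mm in diameter to the top. Pushed at the collar it slides, at the dome it topples. Starts upright 22-34 mm off the deck's centre, any direction. Origin: centre of underside; z up its axis.
- pedestal_deck (a point): Centre of the top face of the pedestal under the white domed antenna, where the antenna must stand. The pedestal is fixed: round blue housing 132 mm in diameter, 40 mm high, and on it a flat aluminium deck 104 mm in diameter, its top 55 mm above the table. A thin dark ring of 62 mm inner diameter, flush with the deck, is marked about this point.
- other_antenna: Leave alone: a second loose antenna, same stub and collar but with a black cylindrical head (thin neck, 36 mm head), 52 mm tall, standing centred on a second pedestal of the same kind, whose centre is 0.24 m or more from the first's. Origin: centre of its underside.
- wrench: Leave alone: a small steel wrench, 130 mm long, lying flat on the table near the robot. Origin: centre of its underside.
- attenuator: Leave alone: a small upright steel cylinder 24 mm in diameter with a thin brass tip, 46 mm tall in all, on the table between and beyond the pedestals. Origin: centre of its underside.
Not all that is in view belongs to the job. What is shaped like the part that bears pedestal_deck but orange or turquoise is not meant.

How it is judged (in metres and radians):
At the end, for the whole second after the job is handed in: The white domed antenna stands upright (within 0.05 rad) and at rest on the deck, its axis within 8 mm of the deck's centre (collar inside the ring); the other antenna upright and within 6 mm of where it was, the wrench and the attenuator within 15 mm of theirs (horizontal distance between antenna and pedestal_deck below 0.008 m and angle between each of antenna, other_antenna's own z axis and vertical below 0.05 rad and z of antenna in the frame of pedestal_deck between -0.003 and 0.003 m and linear speed of antenna below 0.01 m/s and distance of other_antenna from where it was at the start of the episode below 0.006 m and distance of each of wrench, attenuator from where it was at the start of the episode below 0.015 m); the robot touches nothing.
It fails at once if the white domed antenna is tipped (more than 0.25 rad) (angle between antenna's own z axis and vertical above 0.25 rad).
It fails at once if the white domed antenna is lifted off its deck (8 mm or more) or knocked off it (z of antenna in the frame of pedestal_deck above 0.008 m or z of antenna in the frame of pedestal_deck below -0.008 m).
It fails at once if the white domed antenna is pinched or struck hard (more than 5 N from the fingers) (contact force between the fingers and antenna above 5 N).
It fails at once if the other antenna is displaced (6 mm) or tipped (distance of other_antenna from where it was at the start of the episode above 0.006 m or angle between other_antenna's own z axis and vertical above 0.25 rad).
It fails at once if the wrench or the attenuator is moved (15 mm) or the attenuator tipped (distance of any of wrench, attenuator from where it was at the start of the episode above 0.015 m or angle between attenuator's own z axis and vertical above 0.3 rad).
It also fails if it takes over 64 s, if anything falls off the work surface, if the arm or the gripper's body presses on something with over 40 N, if the wrist force passes 120 N, or if a joint passes its speed limit or range.

## Robot

A 6-joint arm with a two-finger parallel gripper is mounted at the origin on the work surface. World frame = base frame: x ahead of the robot, y to its left, z up, the work surface at z = 0. Lengths are in m, angles in degrees, forces in N, time in s.
With the tool pointing down it reaches from about 0.375 to 0.9 m from the base axis. Payload 3.1 kg.
Tool frame: the origin (TCP) lies at the very end of the fingers, on their centre line; the grasp point (between the pads) lies 19 mm behind it; z points along the fingers, y is the line along which they close (so a half turn about z gives the same grasp; the last joint's range is limited). The gripper opens to 87 mm and grips with 3 to 60 N. Pads are 19 mm wide; open, the fingers measure 117 mm over their backs; the gripper's body (75 mm by 190 mm) begins 51 mm behind the grasp point.
Start: joints at [-80.529, 30.224, 82.088, -0, 67.689, -10.227], TCP at [0.211, -0.588, 0.223] pointing down, gripper open.
Joint ranges: [-176.69, 176.69], [-43.24, 126.21], [12.49, 139.97], [-82, 262], [0, 151.66], [-163.58, 163.58]. Speed limits (degrees/s): [159.86, 159.86, 180, 180, 180, 180].

## Interface

Orientations are given as a 3x3 rotation matrix whose columns are the frame's x, y, z axes.
In Python, from rig import readout, cams, bot gives the robot as it stands.
- The arm moves only by the shell command python3 -m inch 'ROWS'. ROWS is JSON, a list of rows, each a list of 5 numbers: the shift along the world's x, y, z in cm, then the turn about the world's z in degrees, then the finger opening in cm, from 0 to 8.7. In form: [[dx, dy, dz, twist, fingers], ...]. A call has 1 to 10 rows; each row is the pose to reach, as a shift and turn from the pose commanded when the call began; what a row does not reach only later rows make up. A row lasts 1/12 s, in which the tool goes at most 41.7 mm and 7.16 degrees, less where a joint would pass 70% of its speed; a pose out of reach is approached as far as the arm can. A call with a gripper value outside its range is refused whole. The fingers move at their own pace and stop on an object; the grip force is fixed at half the most. Time passes only in rows, so rows that repeat a pose let the fingers close. It gives the time, the measured TCP pose, the force, the opening and the grip force at its end, in the units of the state.
- readout.read_state(): the state, without advancing time (a new reading comes with each control period).
- cams.capture(name): name is "scene" or "top" or "wrist"; returns a dict with "image" (480x640x3 uint8, blue, green, red), "intrinsics" (3x3 intrinsics, pixels), "xyz" and "rotation" of the camera in the world; the wrist camera has in their place "tool_from_camera" (4x4, takes a point from camera to tool coordinates, whose origin is the TCP and whose axes are the flange's). Camera axes: x right, y down, z forward; pixel columns grow to the right and rows downward; lengths in m; the calibration is good to about 2 mm. A picture is of the moment at which its call begins: read the wrist's pose just before it. There is no depth.
- bot.hand_in(): hands the job in; it is judged then, once.
The state is a dict: "time_s": time; "joint_positions": joint angles; "qvel": joint speeds; "tau": joint torques, N m; "position": TCP position; "tcp_rot": TCP orientation; "force": force on the tool from outside, world axes, zero at the start; "moment": the same for the moment, N m; "opening": opening from 0.0 (shut) to 1.0 (fully open); "grasp_force": force on a finger pad.
Only numpy, scipy, OpenCV 4.12 (cv2) and the standard library are available. Lean on these libraries where they do the work, as an engineer would, in place of code of your own. Each camera call takes 0.05 s, during which the arm holds its last target. There are 200 camera calls.

## Working session

There is one attempt and no reset: what is moved stays moved. The work goes in short steps, Python scripts to look and compute and a shell command to move; the robot and the scene stay as the last step left them, time stands still between calls to the robot, and variables do not carry over. Pictures are saved under pics/ and viewed, at most 10 in all, crops included, and the job is handed in when it is done.

```bash
mkdir -p pics; ls; python3 - <<'E'
from rig import readout,cams
import cv2,numpy as np
s=readout.read_state();print(s)
for n in("scene","top"):
    c=cams.capture(n);cv2.imwrite(f"pics/{n}0.png",c["image"]);print(n,c["intrinsics"],c["xyz"],c["rotation"])
E
```

```text
pics
{'time_s': 0.0, 'joint_positions': array([-8.05294764e+01,  3.02785761e+01,  8.21555808e+01, -1.76024048e-04,
        6.76895172e+01, -1.02256288e+01]), 'qvel': array([ 0.0093632 ,  0.02114715,  0.03775799,  0.07371105, -0.1190559 ,
        0.15868038]), 'tau': array([-1.11276433e-03, -4.40045643e+01, -1.76593173e+01,  6.34008832e-02,
        5.82415354e-02, -1.63677792e-04]), 'position': array([ 0.21056751, -0.58768883,  0.22158029]), 'tcp_rot': array([[ 9.41492854e-01,  3.37032756e-01, -3.57966713e-04],
       [ 3.37032731e-01, -9.41490524e-01,  2.12863235e-03],
       [ 3.80396559e-04, -2.12473865e-03, -9.99997670e-01]]), 'force': array([0.47067299, 0.31500886, 0.78661083]), 'moment': array([0.01459701, 0.02247577, 0.03670112]), 'grasp_force': 0.0, 'opening': 0.9985214314080213}
scene [[564.60474464   0.         328.86303661]
 [  0.         564.60474464 248.95542187]
 [  0.           0.           1.        ]] [ 1.14994851 -0.15186386  0.54588738] [[ 2.99666459e-01  5.78967151e-01 -7.58285600e-01]
 [ 9.54043759e-01 -1.81254216e-01  2.38636575e-01]
 [ 7.20275935e-04 -7.94949022e-01 -6.06675806e-01]]
top [[596.86818031   0.         316.15165083]
 [  0.         596.86818031 233.18622602]
 [  0.           0.           1.        ]] [0.37135297 0.05460517 0.87294746] [[-0.0271315  -0.98289738  0.18214449]
 [-0.99953203  0.02924982  0.0089532 ]
 [-0.01412777 -0.18181634 -0.98323101]]
```

View pics/top0.png

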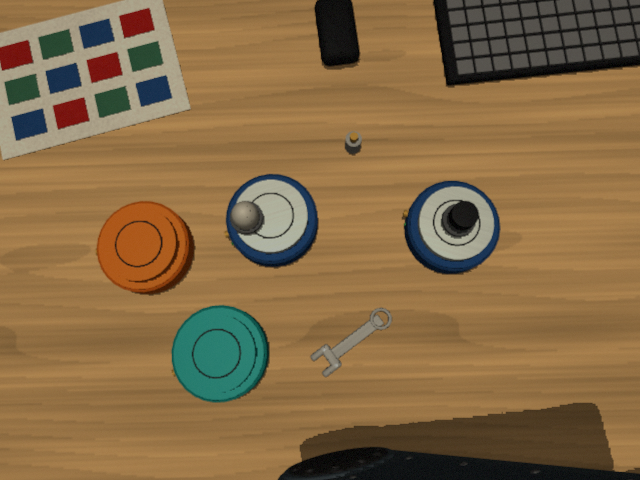

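View pics/scene0.png

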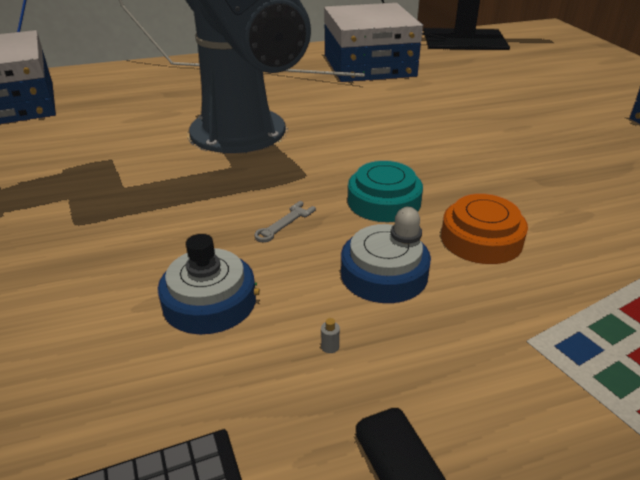

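Candidates: the blue pedestal with the white dome (top 272,218; scene 387,250), the blue one with the black head (top 455,222), an orange one (145,245) and a turquoise one (220,353). The blue pedestal under the white dome fits the description. I'll confirm it in an enlarged crop.

```bash
cat > h.py <<'E'
import numpy as np,cv2
def ray(c,u,v,z):
    d=c["rotation"]@np.linalg.inv(c["intrinsics"])@np.array([u,v,1.]);o=np.array(c["xyz"])
    return o+d*(z-o[2])/d[2]
def proj(c,P):
    p=(np.atleast_2d(P)-c["xyz"])@c["rotation"];p=p@c["intrinsics"].T
    return p[:,:2]/p[:,2:]
def circ(x,y,z,r,n=60):
    t=np.linspace(0,2*np.pi,n);return np.c_[x+r*np.cos(t),y+r*np.sin(t),z+0*t]
def crop(im,u0,v0,w,h,k): return cv2.resize(im[v0:v0+h,u0:u0+w],None,fx=k,fy=k,interpolation=cv2.INTER_CUBIC)
E
python3 - <<'E'
from rig import cams
from h import *
c=cams.capture("top");s=cams.capture("scene")
a=crop(c["image"],215,165,110,110,5);b=crop(s["image"],330,195,110,110,5)[:, :250*1]
cv2.imwrite("pics/crop0.png",a)
# deck: bright pixel mask fit
g=c["image"].astype(int)
for (u0,v0) in((215,165),(395,165)):
    m=(g[v0:v0+120,u0:u0+120].min(2)>150).astype(np.uint8)
    k=max(cv2.findContours(m,0,1)[0],key=cv2.contourArea);h=cv2.convexHull(k)
    e=cv2.fitEllipse(h);q=(e[0][0]+u0,e[0][1]+v0);print(e,q,ray(c,*q,.055))
E
```

```text
((58.52120590209961, 54.88629913330078), (57.53847122192383, 72.16790771484375), 57.204673767089844) (273.5212059020996, 219.88629913330078) [0.54359712 0.12124335 0.055     ]
((49.66046142578125, 74.26992797851562), (28.544939041137695, 59.53114700317383), 126.08536529541016) (444.66046142578125, 239.26992797851562) [ 0.50899942 -0.11587795  0.055     ]
```

View pics/crop0.png

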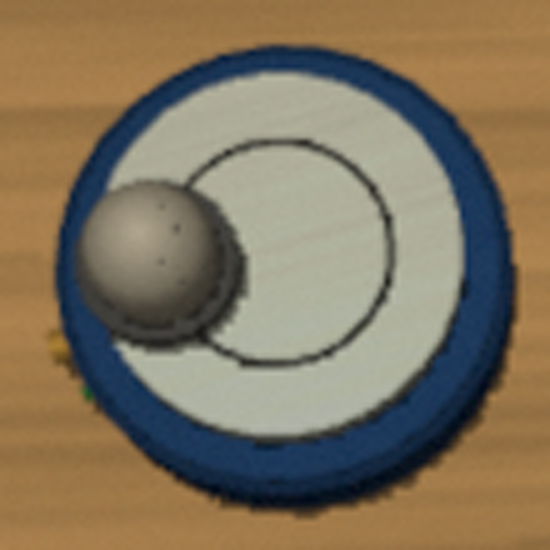

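The crop confirms it: blue housing, aluminium deck and dark ring centred near top pixel (271,215), with the dome at about (244,215). I'll get the positions and check them against the scene camera with an overlay.

```bash
python3 - <<'E'
from rig import cams
from h import *
c=cams.capture("top");s=cams.capture("scene")
D=ray(c,271,215,.055);A=ray(c,244,215,.089);print(D,A,np.hypot(*(D-A)[:2]))
ims=[]
for q,(u0,v0) in((c,(215,165)),(s,(330,195))):
    im=crop(q["image"],u0,v0,110,110,5)
    for x,y,z,r,col in((*D[:2],.055,.031,(0,0,255)),(*D[:2],.055,.052,(0,255,0)),(*A[:2],.071,.023,(255,0,255)),(*A[:2],.063,.023,(255,0,255)),(*A[:2],.089,.018,(0,255,255))):
        p=((proj(q,circ(x,y,z,r))-[u0,v0]+.5)*5-.5).round().astype(int)
        cv2.polylines(im,[p],True,col,1)
    ims.append(im[:,:400] if q is c else im[:,150:550])
cv2.imwrite("pics/ov.png",np.hstack(ims))
for n,u,v in(("other",461,215),("wr",351,342),("att",353,145)):print(n,ray(c,u,v,.1 if n=="other" else .01))
E
```

```text
[0.55070535 0.12468454 0.055     ] [0.54434852 0.15813389 0.089     ] 0.03404802987695107
other [ 0.53325706 -0.13014304  0.1       ]
wr [0.37251562 0.01721624 0.01      ]
att [0.66496174 0.00315172 0.01      ]
```

View pics/ov.png

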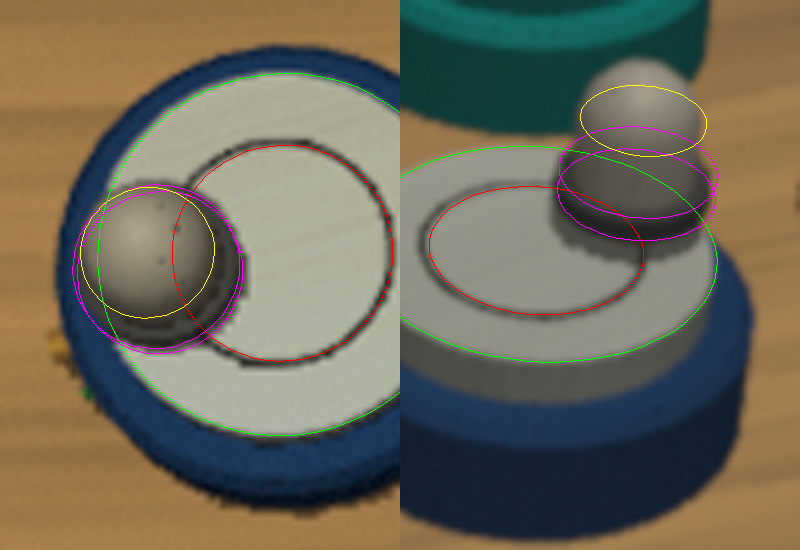

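The overlay matches in both views: deck centre about (0.5505, 0.1247), antenna about (0.544, 0.157), so it has to go about 34 mm along (0.19, -0.98). I'll use the two fingertips, set 30 mm apart, as a self-centring fork square to that direction. That takes a twist of +81°.

```bash
python3 -m inch '[[0.6,1.4,0,3,3],[1.7,4.2,0,9,3],[3,7.4,0,15,3],[4.4,10.7,0,21,3],[5.8,14,0,27,3],[7.2,17.4,0,33,3],[8.6,20.8,0,39,3],[10,24.2,0,45,3],[11.4,27.6,0,51,3],[12.8,31,0,56,3]]'; python3 -m inch '[[1.3,3.2,0,5,3],[2.6,6.4,0,10,3],[3.9,9.6,0,15,3],[5.2,12.8,0,20,3],[6.5,16,0,25,3],[7.9,19.2,0,25,3],[9.3,22.5,0,25,3],[10.7,25.8,0,25,3],[12.1,29.1,0,25,3],[13.5,32.4,0,25,3]]'; python3 -m inch '[[1.2,3,-0.5,0,3],[2.4,6,-1,0,3],[3.6,9,-2,0,3],[4.8,12,-3.5,0,3],[5.8,14.5,-5,0,3],[6.2,15.5,-6,0,3],[6.2,15.5,-6.5,0,3],[6.2,15.5,-6.5,0,3],[6.2,15.5,-6.5,0,3],[6.2,15.5,-6.5,0,3]]'
```

```text
time_s: 1.13
position: [0.339, -0.2768, 0.2228]
tcp_rot: [[0.243, 0.97, 0.0], [0.97, -0.243, -0.0], [-0.0, 0.0, -1.0]]
force: [1.2, -0.1, 0.1]
opening: 0.373
grasp_force: 0.0
time_s: 1.97
position: [0.4741, 0.0474, 0.2228]
tcp_rot: [[-0.186, 0.983, 0.001], [0.983, 0.186, -0.0], [-0.0, 0.0, -1.0]]
force: [-0.2, -0.5, 0.5]
opening: 0.347
grasp_force: 0.0
time_s: 2.8
position: [0.5356, 0.1992, 0.1583]
tcp_rot: [[-0.184, 0.983, 0.0], [0.983, 0.184, -0.0], [-0.0, 0.0, -1.0]]
force: [-0.6, 0.3, 0.4]
opening: 0.346
grasp_force: 0.0
```

```bash
python3 -m inch '[[0,0.2,-1.5,0,3],[0,0.3,-3,0,3],[0,0.3,-4.5,0,3],[0,0.3,-6,0,3],[0,0.3,-7.2,0,3],[0,0.3,-8.3,0,3],[0,0.3,-9,0,3],[0,0.3,-9.6,0,3],[0,0.3,-9.6,0,3],[0,0.3,-9.6,0,3]]'; python3 - <<'E'
from rig import cams
from h import *
s=cams.capture("scene");c=cams.capture("top")
cv2.imwrite("pics/v1.png",np.hstack([crop(c["image"],205,165,100,110,4),crop(s["image"],340,180,100,110,4)]))
E
```

```text
time_s: 3.63
position: [0.5359, 0.2034, 0.0617]
tcp_rot: [[-0.185, 0.983, 0.0], [0.983, 0.185, 0.0], [-0.0, 0.0, -1.0]]
force: [-0.3, 0.4, 0.3]
opening: 0.346
grasp_force: 0.0
```

View pics/v1.png

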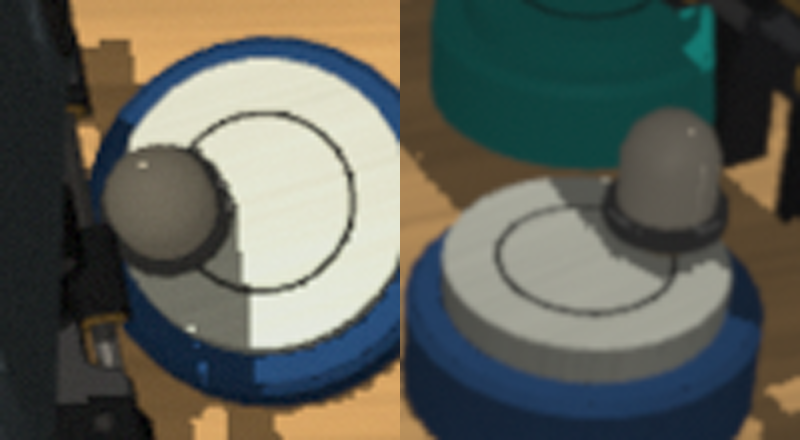

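```bash
python3 - <<'E'
from rig import cams,readout
from h import *
st=readout.read_state();R=st["tcp_rot"];p=st["position"]
q=cams.capture("wrist");print(q["tool_from_camera"])
ims=[]
for n,u0,v0 in(("top",205,165),("scene",340,180)):
    q=cams.capture(n);im=crop(q["image"],u0,v0,100,110,4)
    for sg in(1,-1):
        for zz,col in((0,(0,0,255)),(-.03,(0,255,255))):
            P=[p+R@[a*.0095,sg*b,zz] for a,b in((-1,.015),(1,.015),(1,.03),(-1,.03))]
            cv2.polylines(im,[((proj(q,P)-[u0,v0]+.5)*4-.5).round().astype(int)],True,col,1)
    ims.append(im)
cv2.imwrite("pics/v2.png",np.hstack(ims));
cv2.imwrite("pics/w2.png",cams.capture("wrist")["image"])
E
```

```text
[[ 6.66450471e-04 -9.68317280e-01 -2.49722248e-01  6.76954905e-02]
 [ 9.99999261e-01  8.99154314e-04 -8.17775276e-04 -2.67093825e-04]
 [ 1.01640477e-03 -2.49721519e-01  9.68317164e-01 -1.63399422e-01]
 [ 0.00000000e+00  0.00000000e+00  0.00000000e+00  1.00000000e+00]]
```

View pics/v2.png

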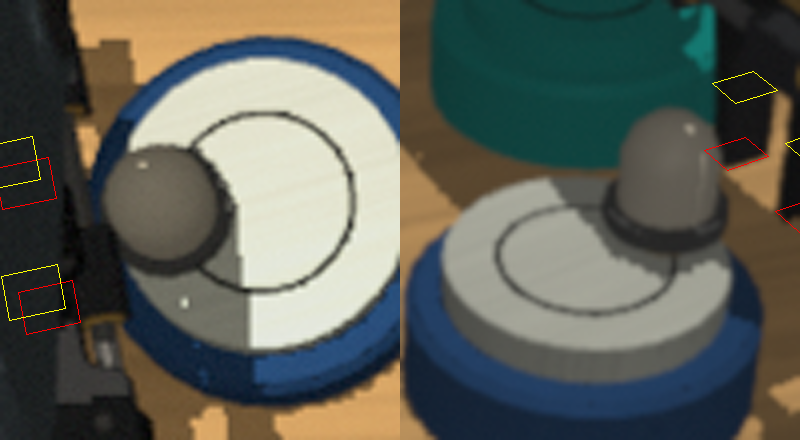

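View pics/w2.png

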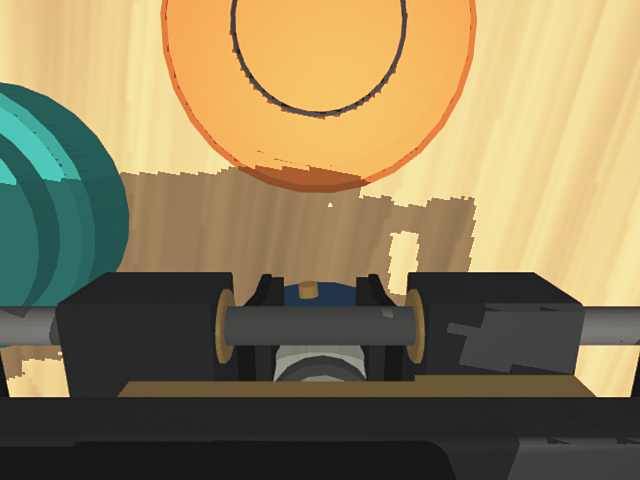

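The wrist view shows the dome centred between the fingertips (x≈320, finger inner edges about 272 and 370), and the tips match the projected boxes in the scene view. Now I push slowly along (0.183, -0.983).

```bash
python3 -m inch '[[0.05,-0.29,0,0,3],[0.11,-0.59,0,0,3],[0.17,-0.9,0,0,3],[0.2,-1.08,0,0,3],[0.22,-1.2,0,0,3],[0.25,-1.32,0,0,3],[0.27,-1.45,0,0,3],[0.29,-1.57,0,0,3],[0.32,-1.7,0,0,3],[0.34,-1.82,0,0,3]]'; python3 -m inch '[[0.02,-0.12,0,0,3],[0.05,-0.25,0,0,3],[0.07,-0.37,0,0,3],[0.09,-0.49,0,0,3],[0.11,-0.61,0,0,3],[0.14,-0.74,0,0,3],[0.16,-0.86,0,0,3],[0.18,-0.98,0,0,3],[0.2,-1.1,0,0,3],[0.2,-1.1,0,0,3]]'; python3 - <<'E'
from rig import cams,readout
from h import *
print(readout.read_state()["position"])
ims=[]
D=[.5507,.1247]
for n,u0,v0 in(("top",205,165),("scene",340,180)):
    q=cams.capture(n);im=crop(q["image"],u0,v0,100,110,4);ims.append(im)
cv2.imwrite("pics/v3.png",np.hstack(ims))
E
```

```text
time_s: 4.77
position: [0.5391, 0.1853, 0.0615]
tcp_rot: [[-0.186, 0.983, -0.0], [0.983, 0.186, -0.0], [-0.0, -0.0, -1.0]]
force: [0.1, 0.8, 0.3]
opening: 0.347
grasp_force: 0.0
time_s: 5.6
position: [0.541, 0.1742, 0.0615]
tcp_rot: [[-0.185, 0.983, -0.0], [0.983, 0.185, -0.0], [-0.0, -0.0, -1.0]]
force: [-0.7, 1.5, -0.1]
opening: 0.347
grasp_force: 0.3
[0.54102838 0.17417666 0.06153328]
```

View pics/v3.png

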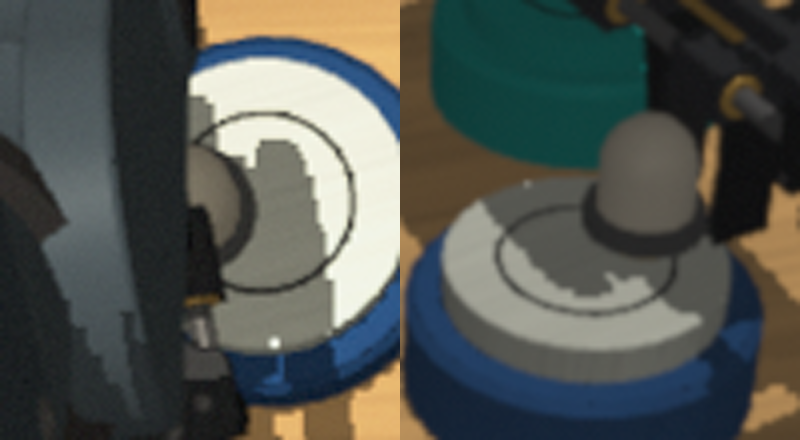

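The antenna is in contact, upright, and has moved about 9 mm toward the centre. I'll continue.

```bash
python3 -m inch '[[0.02,-0.1,0,0,3],[0.04,-0.2,0,0,3],[0.06,-0.3,0,0,3],[0.07,-0.4,0,0,3],[0.09,-0.5,0,0,3],[0.11,-0.6,0,0,3],[0.13,-0.7,0,0,3],[0.15,-0.8,0,0,3],[0.17,-0.9,0,0,3],[0.19,-1,0,0,3]]'; python3 -m inch '[[0.02,-0.1,0,0,3],[0.04,-0.2,0,0,3],[0.06,-0.3,0,0,3],[0.07,-0.4,0,0,3],[0.09,-0.5,0,0,3],[0.11,-0.6,0,0,3],[0.13,-0.7,0,0,3],[0.15,-0.8,0,0,3],[0.15,-0.8,0,0,3],[0.15,-0.8,0,0,3]]'; python3 - <<'E'
from rig import cams,readout
from h import *
st=readout.read_state();p=st["position"];print(p)
d=-st["tcp_rot"][:,0];A=p+.027*d;print(A)
ims=[]
D=[.5507,.1247]
for n,u0,v0 in(("top",205,165),("scene",340,180)):
    q=cams.capture(n);im=crop(q["image"],u0,v0,100,110,4)
    for x,y,z,r,col in((D[0],D[1],.055,.031,(0,0,255)),(A[0],A[1],.063,.023,(255,0,255))):
        cv2.polylines(im,[((proj(q,circ(x,y,z,r))-[u0,v0]+.5)*4-.5).round().astype(int)],True,col,1)
    ims.append(im)
cv2.imwrite("pics/v4.png",np.hstack(ims))
E
```

```text
time_s: 6.53
position: [0.543, 0.1643, 0.0615]
tcp_rot: [[-0.186, 0.983, -0.0], [0.983, 0.186, -0.0], [0.0, -0.0, -1.0]]
force: [-0.0, 1.5, -0.4]
opening: 0.344
grasp_force: 0.4
time_s: 7.37
position: [0.5445, 0.1563, 0.0615]
tcp_rot: [[-0.186, 0.983, 0.0], [0.983, 0.186, -0.0], [-0.0, 0.0, -1.0]]
force: [-0.2, 0.4, -0.3]
opening: 0.346
grasp_force: 0.2
[0.54454019 0.15625596 0.06154274]
[0.54955282 0.12972534 0.06154745]
```

View pics/v4.png

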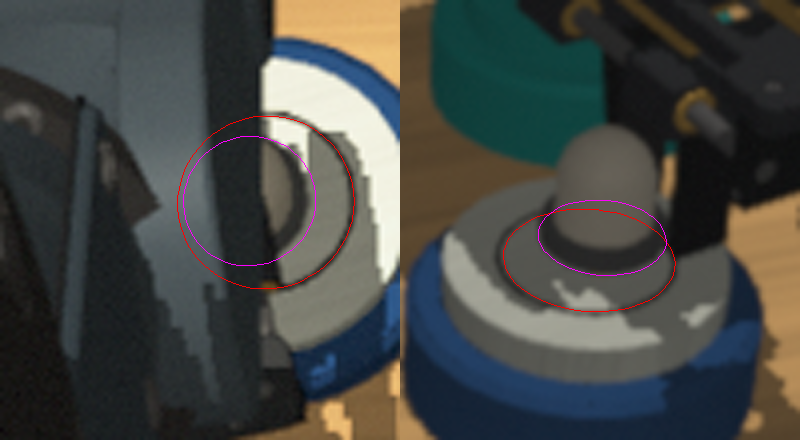

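The collar is still about 7 mm short of concentric in both views. I'll push 7 mm, retreat gently and look again.

```bash
python3 -m inch '[[0.02,-0.1,0,0,3],[0.04,-0.2,0,0,3],[0.06,-0.3,0,0,3],[0.07,-0.4,0,0,3],[0.09,-0.5,0,0,3],[0.11,-0.6,0,0,3],[0.13,-0.68,0,0,3],[0.13,-0.68,0,0,3],[0.13,-0.6,0,0,3],[0.11,-0.5,0,0,3]]'; python3 -m inch '[[-0.04,0.2,0,0,3],[-0.09,0.5,0,0,3],[-0.2,1.1,0,0,3],[-0.37,2,0,0,3],[-0.6,3.2,0,0,3],[-0.9,4.8,0,0,3],[-1.2,6.5,0.5,0,3],[-1.6,8.7,1.5,0,3],[-1.9,10.5,3,0,3],[-2.2,12,5,0,3]]';python3 -m inch '[[-0.5,2.5,2,0,3],[-1,5,4,0,3],[-1.3,7,6,0,3],[-1.5,8,7,0,3],[-1.5,8,7,0,3],[-1.5,8,7,0,3]]'; python3 - <<'E'
from rig import cams,readout
from h import *
ims=[]
D=[.5507,.1247]
for n,u0,v0 in(("top",205,165),("scene",340,180)):
    q=cams.capture(n);im=crop(q["image"],u0,v0,100,110,4)
    for x,y,z,r,col in((D[0],D[1],.055,.031,(0,0,255)),(D[0],D[1],.071,.023,(255,0,255)),(D[0],D[1],.063,.023,(255,0,255))):
        cv2.polylines(im,[((proj(q,circ(x,y,z,r))-[u0,v0]+.5)*4-.5).round().astype(int)],True,col,1)
    ims.append(im)
cv2.imwrite("pics/v5.png",np.hstack(ims))
E
```

```text
time_s: 8.3
position: [0.5457, 0.1512, 0.0616]
tcp_rot: [[-0.186, 0.983, 0.0], [0.983, 0.186, -0.0], [-0.0, 0.0, -1.0]]
force: [0.0, 0.2, 0.4]
opening: 0.345
grasp_force: 0.0
time_s: 9.13
position: [0.5216, 0.2736, 0.1109]
tcp_rot: [[-0.187, 0.982, -0.003], [0.982, 0.187, -0.001], [0.0, -0.003, -1.0]]
force: [1.2, -0.5, -0.1]
opening: 0.346
grasp_force: 0.0
time_s: 9.63
position: [0.5078, 0.3525, 0.1818]
tcp_rot: [[-0.188, 0.982, 0.001], [0.982, 0.188, -0.0], [-0.0, 0.001, -1.0]]
force: [0.7, -0.0, -0.3]
opening: 0.342
grasp_force: 0.0
```

View pics/v5.png

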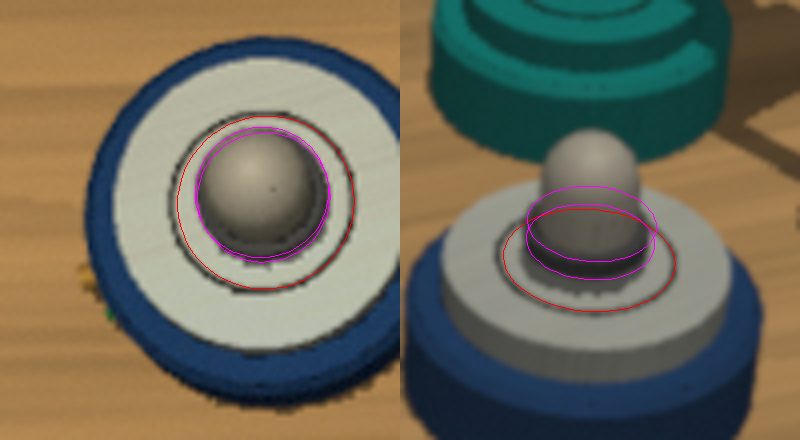

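The top view shows the collar concentric with the ring: ring centre at about crop (262,202), and the collar matches the predicted concentric outline to about 1-2 mm. The antenna is upright, and the fingers are clear.

```bash
python3 -c "
from rig import bot;print(bot.hand_in())"
```

```text
the job is handed in; nothing more can be done
None
```

I pushed the white domed antenna to the middle of its deck; the last pictures show it upright with its collar inside the ring, about 1–2 mm off centre, and I then drew the fingers back and handed the job in (no verdict was returned).

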